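Clamp the orthosis stirrup, free the safety catch and hold the bench press down

ROBOT

A 7-joint arm with a two-finger parallel gripper is mounted at the origin on the work surface. World frame = base frame: x ahead of the robot, y to its left, z up, the work surface at z = 0. Lengths are in m, angles in rad, forces in N, time in s.
With the tool pointing down it reaches from about 0.35 to 0.9 m from the base axis. Payload 7.2 kg.
Tool frame: the origin (TCP) lies on the centre line of the jaws, within the pads' length; the fingertips stand 22 mm ahead of it and the grasp point (between the pads) lies 3 mm ahead of it (manip.tips_ahead is the z of the fingertips in the tool frame, in m); z points along the fingers, y is the line along which they close (so a half turn about z gives the same grasp; the last joint's range is limited). The gripper opens to 88 mm and grips with 3 to 60 N. Pads are 20 mm wide; open, the fingers measure 115 mm over their backs; the gripper's body (75 mm by 178 mm) begins 61 mm behind the grasp point.
Start: joints at [-1.18, 0.411, -0.013, 1.596, 0.006, 1.134, -0.082], TCP at [0.277, 0.56, 0.245] pointing down, gripper open.
Joint ranges: [-2.95, 2.95], [-0.29, 1.99], [-1.47, 1.44], [0.14, 2.54], [-1.03, 4.17], [0.13, 1.85], [-2.86, 2.86]. Speed limits (rad/s): [2.39, 2.39, 3.01, 3.01, 3.14, 3.14, 3.14].

INTERFACE

Orientations are given as a 3x3 rotation matrix whose columns are the frame's x, y, z axes.
In Python, from rig import telemetry, vision, job, find_in, manip gives the robot as it stands.
- The arm moves only by the tool apply_moves, never from a script. Its argument "steps" is a list of rows, each a list of 7 numbers: the shift along the world's x, y, z in a scale on which 1.0 is 0.75 m, then the turn, a rotation vector about the world's x, y, z in normalised numbers (1 is 360 degrees), then the opening, from 0 (shut) to 1 (fully open). In form: [[dx, dy, dz, ax, ay, az, claw], ...]. A call has 1 to 5 rows; each row is the pose to reach, as a shift and turn from the pose commanded when the call began; what a row does not reach only later rows make up. A row lasts 1/10 s, in which the tool goes at most 50 mm and 8.59 degrees, less where a joint would pass 70% of its speed; a pose out of reach is approached as far as the arm can. A shift or turn number past 1, either way, is cut back to 1. A call with a gripper value outside its range is refused whole. The fingers move at their own pace and stop on an object; "grip_force" is the grip in N (left out, the last holds). Time passes only in rows, so rows that repeat a pose let the fingers close. It gives the time, the measured TCP pose, the force, the opening and the grip force at its end, in the units of the state.
- telemetry.observe(): the state, without advancing time (a new reading comes with each control period).
- vision.read_camera(name): name is "scene" or "top"; returns the picture (480x640x3 uint8, red, green, blue); there is no depth.
- vision.get_calibration(name): a dict with "camera_matrix" (3x3 intrinsics, pixels), "k1" (the pictures are not rectified: a ray, as slopes to the right and down, at radius r is drawn at 1 + k1 r^2 times it, then the intrinsics apply), "R" (3x3) and "t" (3): a world point X has camera coordinates R X + t. Camera axes: x right, y down, z forward; pixel columns grow to the right and rows downward; lengths in m; the calibration is good to about 2 mm. A picture is of the moment at which its call begins. get_calibration takes no time and is no camera call.
- job.finish_job(): hands the job in; it is judged then, once.
Trained networks look in the newest picture that a camera, given by its name, has taken for a name from the list of things; names that differ only in an ending like _2 or _b are one class to them, and where a whole thing is asked for, a point or a joint stands for the part that bears it (a point fixed in the world has none). Each returns a list of dicts, best first, with "score" (0 to 1); they miss things now and then, are a little off and sometimes report something else, mostly with a low value. They report only what shows in the picture. A call takes as long as a camera call. They do not tell look-alikes from the thing itself.
- find_in(camera, query): "extent" ([left, top, right, bottom] in pixels, round what is visible of it).
The state is a dict: "t": time; "q": joint angles; "joint_vel": joint speeds; "effort": joint torques, N m; "tool_pos": TCP position; "orientation": TCP orientation; "wrist_force": force on the tool from outside, world axes, zero at the start; "torque": the same for the moment, N m; "grip_width": finger opening in m; "grasp_force": force on a finger pad.
Only numpy, scipy, OpenCV 4.12 (cv2) and the standard library are available. Lean on these libraries where they do the work, as an engineer would, in place of code of your own. Each camera call takes 0.05 s, during which the arm holds its last target. There are 200 camera calls.

TASK

The steel stirrup is to be bonded to the sole plate: clip the orange spring clamp from the front over the edges of the stirrup's upright and the aluminium backing plate next to it, so that it grips both together by itself, without knocking the stirrup out of its place. Then flip the red safety catch of the bench press back, pull the press lever down as far as it goes so that the pad presses the stirrup's foot, and finish while still holding the lever down with the gripper. Leave the cement jar, the tape roll and the hammer alone.

Things in the scene. Friction and masses are not known exactly. Their poses are not given: they have to be found in the camera images.
- press: Green hand lever press with plywood work board, bolted down; place and yaw vary and all its parts move with it. Origin on the bench under the ram axis; x towards its column (away from the robot), y left, z up. In mm: head x -22..128, y -32..32, z 165..255; ram top z 285; column x 85..140, y -30..30; work board x -200..70, y -65..85, top z 65; black sole plate on it, top z 68.
- stirrup: Loose 4 mm steel angle, 190 g, foot on the sole plate under the ram, upright at the left. Axes as the press; origin on the foot's underside, under the ram axis. Foot x -14..14, y -20..59, z 0..4 mm. Upright x -14..14 (28 wide), y 55..59 (4 thick), up to z 154 mm. It stands freely, and slides or tips if knocked.
- backing: Aluminium backing plate screwed to the work board, left of the stirrup's upright; its frame equals the press's. Plate x -15..15, y 60.5..66.5, z 65..200 mm; its left face is free for a jaw above z 75. A lip at its back (x 15.5..20.5, y 54.5..62.5) stops the upright from sliding back. Gap upright to plate 0.5 to 2 mm: together about 12 mm thick before clamping, 10 mm after.
- clip_edge (a point): Point of the stirrup: on the front (robot-side) edge of its upright, 62 mm above the foot's underside (130 mm above the bench), 1 mm left of the upright's left face: about mid-thickness of upright plus backing plate. Clip the clamp here: level, jaws pointing along the press's +x, one jaw on either side (y), jaw ends about 20 mm past this edge.
- clamp: Spring clamp like a big clothes peg, 100 g, 135 mm long, 20 mm high, dark steel with orange jaw pads and grips, lying flat. Origin on the upright hinge pin at the underside; x to the jaws, y across, z up. The frame belongs to the left (+y) half: with the jaws closed x is the middle line; pressed open evenly it is turned left of it by half the joint value. Jaw pads: x 45..59 mm.
- clamp_jaw (a joint): Opening of the spring clamp in rad: 0 closed (as found), 0.44 fully open with the handles pressed together and parallel, then 30 mm over their outsides, the jaw pads 23 mm apart; about 0.16 when gripping 10 mm. Its spring then presses the jaws with about 10 N; pressing the handles fully together takes about 17 N at clamp_handles: grip with 40 N or more.
- clamp_handles (a point): On the clamp's middle line between the handle grips, 55 mm behind the hinge, 10 mm above its underside: take it here from above, fingers closing across the clamp (y). Each handle (x -6..-76 mm) splays by 0.22 rad; over their outsides they measure about 53 mm here, 63 mm at the ends, closed jaws.
- clamp_tips (a point): Point of the clamp's left half at its jaw end, 57 mm in front of the hinge, 10 mm above its underside, on the jaw's inner side (middle line when closed).
- lever (a joint): Angle of the press lever in rad: 0 raised (locked by the catch), 1.2 fully down at its stop; a spring lifts it when let go. The knob swings towards the robot and down. The ram moves 16 mm per rad and its sprung pad meets the stirrup's foot at about 0.7. At the knob it takes about 3 N at first, about 11 N at the end.
- lever_knob (a point): Centre of the black ball knob, 34 mm in diameter, on the lever's end, 165 mm from the hinge. The lever is a 12 mm steel rod at the press's right, moving in the upright plane y = -90 mm of its frame. Raised it slopes 40 degrees up towards the robot (knob at x -100, z 328 mm in the press's frame), fully down 29 degrees down (x -118, z 142).
- lever_hinge (a point): Centre of the lever's hinge (axis along the press's y) in the plane in which the knob moves: x 26, y -90, z 222 mm in the press's frame.
- catch (a joint): Angle of the safety catch in rad: 0 engaged (its tooth blocks the lever's collar), 1.3 flipped fully back at its stop; the lever is free above about 0.4. It stays by friction where it is put; about 1 N at the paddle turns it.
- catch_tab (a point): Middle of the catch's red thumb paddle (24 mm wide along the press's y, 32 mm long, 6 mm thick), 51 mm from the catch hinge, standing up at the right of the press's head. Engaged it leans 0.26 rad towards the robot, its top 315 mm above the bench. Push it from the robot's side along the press's +x so that it swings over backwards and down.
- catch_hinge (a point): Centre of the catch's hinge (axis along the press's y): x 76, y -52.5, z 250 mm in the press's frame.
- pad: Black rubber pressure pad, 26 mm in diameter, under the ram, sprung with about 6 N per mm; origin at the centre of its underside, 11 mm above the stirrup's foot while the lever is up.
- cement_jar: Bystander: white jar with yellow cap, 68 mm in diameter, 85 mm high; origin at the centre of its underside. It and the clamp lie left and right of the press, in either order.
- tape_roll: Bystander: roll of tape lying flat, 94 mm in diameter, 24 mm high; origin at the centre of its underside.
- hammer: Bystander: hammer, 240 mm long, lying on the bench at the far right; origin under its middle.
Things that resemble listed ones, but are neither listed nor needed, are in the scene too. Leave any blue, pink or purple look-alike of the clamp alone.

How it is judged:
On the way, in this order (a step that is already met when the one before it is completed fails the run):
1. the spring clamp grips the stirrup's upright and the backing plate together, let go by the robot (contact force between clamp and stirrup above 3 N and contact force between clamp and backing above 3 N and distance between clamp_tips and clip_edge below 0.07 m and contact force between clamp and the arm below 0.5 N and contact force between clamp and the fingers below 0.5 N and value of joint lever below 0.15 rad), for 0.3 s.
2. the safety catch is flipped back while the lever is still up (value of joint catch above 0.9 rad and value of joint lever below 0.15 rad), for 0.1 s.
3. the lever is pulled down and the pad presses the stirrup's foot (value of joint lever above 1.08 rad and contact force between pad and stirrup above 30 N and contact force between the fingers and lever above 2 N), for 0.5 s.
At the end, for the whole second after the job is handed in: Fingers hold the lever (over 1.08 of 1.2 rad, over 2 N) at rest, pad on stirrup over 30 N, catch past 0.9 rad; the clamp, let go, grips upright and backing plate with over 3 N each, tips within 70 mm of the clip point; stirrup within 12 mm of its place, upright within 0.1 rad (all of step 3 and contact force between clamp and stirrup above 3 N and contact force between clamp and backing above 3 N and distance between clamp_tips and clip_edge below 0.07 m and contact force between clamp and the arm below 0.5 N and contact force between clamp and the fingers below 0.5 N and value of joint catch above 0.9 rad and velocity of joint lever below 0.1 rad/s and distance of stirrup from where it was at the start of the episode below 0.012 m and angle between stirrup's own z axis and vertical below 0.1 rad); the arm keeps its last pose, push and grip.
It fails at once if the cement jar is disturbed (moved more than 30 mm) (distance of cement_jar from where it was at the start of the episode above 0.03 m).
It fails at once if the tape roll is disturbed (moved more than 30 mm) (distance of tape_roll from where it was at the start of the episode above 0.03 m).
It fails at once if the hammer is disturbed (moved more than 30 mm) (distance of hammer from where it was at the start of the episode above 0.03 m).
It fails at once if the stirrup is knocked out of its place (moved more than 20 mm or tipped more than 0.25 rad) (distance of stirrup from where it was at the start of the episode above 0.02 m or angle between stirrup's own z axis and vertical above 0.25 rad).
It also fails if it takes over 72 s, if anything falls off the work surface, if the arm or the gripper's body presses on something with over 40 N, if the wrist force passes 120 N, or if a joint passes its speed limit or range.

## Working session

There is one attempt and no reset: what is moved stays moved. The work goes in short steps, Python scripts to look and compute and a tool call to move; the robot and the scene stay as the last step left them, time stands still between calls to the robot, and variables do not carry over. Pictures are saved under pics/ and viewed, at most 10 in all, crops included, and the job is handed in when it is done.

Besides the shell and the picture viewer there is one more tool, called after "Call:" in YAML: its name, and indented under it one key for each argument. apply_moves: Moves the arm, as the interface text tells. Its arguments: {"type":"object","properties":{"steps":{"type":"array"},"grip_force":{"type":"number"}},"required":["steps"]}

```bash
ls; mkdir -p pics
python3 - <<'E'
from rig import telemetry, vision, job, find_in, manip
import cv2,numpy as np
s=telemetry.observe();print(s['t'],s['tool_pos'],s['orientation'],s['grip_width'],manip.tips_ahead)
for n in['scene','top']:
    im=vision.read_camera(n);cv2.imwrite(f'pics/{n}0.png',im[:,:,::-1])
    c=vision.get_calibration(n);print(n,c)
    for q in['press','clamp','clamp_tips','lever_knob','catch_tab','stirrup','backing','cement_jar','tape_roll','hammer']:
        print(q,[(np.round(d['extent']).astype(int).tolist(),round(d['score'],2)) for d in find_in(n,q)][:4])
print(telemetry.observe()['t'])
E
```

```text
pics
0.0 [0.27662523 0.55993794 0.24381161] [[-8.96614825e-01  4.42810923e-01 -5.84005549e-04]
 [ 4.42811291e-01  8.96613639e-01 -1.46392635e-03]
 [-1.24615238e-04 -1.57118232e-03 -9.99998758e-01]] 0.08727715278012807 0.022
scene {'camera_matrix': array([[531.81809571,   0.        , 321.87571047],
       [  0.        , 531.81809571, 241.10809064],
       [  0.        ,   0.        ,   1.        ]]), 'k1': -0.07150617391523405, 'R': array([[-0.32450671,  0.94584224,  0.0088233 ],
       [ 0.7192603 ,  0.25280586, -0.6471119 ],
       [-0.61429635, -0.20364591, -0.76234397]]), 't': array([ 0.12179298, -0.25143832,  1.71695434])}
press [([229, 188, 326, 374], 0.75)]
clamp [([477, 321, 524, 372], 0.96), ([467, 261, 522, 289], 0.96), ([347, 274, 395, 314], 0.9), ([422, 279, 449, 324], 0.83)]
clamp_tips [([347, 269, 394, 316], 0.97), ([475, 321, 524, 374], 0.94), ([377, 237, 430, 261], 0.88), ([424, 275, 445, 324], 0.79)]
lever_knob [([229, 188, 259, 283], 0.97)]
catch_tab [([239, 251, 255, 288], 0.53)]
stirrup [([288, 268, 309, 313], 0.65), ([424, 281, 448, 324], 0.27), ([231, 187, 326, 3
[... 551 characters left out ...]
789202, -0.02541062, -0.99663791]]), 't': array([0.03285149, 0.52223078, 1.56699102])}
press [([298, 127, 396, 280], 0.85)]
clamp [([252, 230, 280, 282], 0.81), ([116, 212, 160, 260], 0.78), ([193, 247, 218, 296], 0.76), ([129, 305, 177, 328], 0.62)]
clamp_tips [([249, 231, 282, 280], 0.89), ([114, 214, 163, 260], 0.88), ([129, 303, 180, 333], 0.87), ([226, 307, 274, 343], 0.66)]
lever_knob [([350, 158, 396, 220], 0.82)]
catch_tab [([448, 246, 474, 271], 0.66), ([349, 142, 358, 176], 0.53)]
stirrup [([308, 192, 330, 204], 0.74), ([296, 124, 397, 280], 0.72)]
backing []
cement_jar [([446, 247, 472, 270], 0.56)]
tape_roll [([180, 186, 219, 222], 0.82)]
hammer [([426, 163, 508, 193], 0.88)]
1.1
```

Run:
```python
import cv2
a=cv2.imread('pics/scene0.png');b=cv2.imread('pics/top0.png')
cv2.imwrite('pics/s1.png',cv2.resize(a[170:400,100:540],(800,418),interpolation=cv2.INTER_CUBIC))
cv2.imwrite('pics/t1.png',cv2.resize(b[110:360,100:500],(800,500),interpolation=cv2.INTER_CUBIC))
```

```text
(no output)
```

View pics/s1.png

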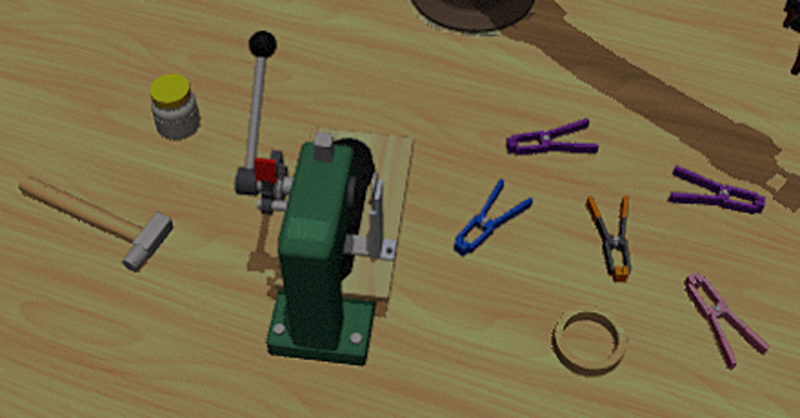

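View pics/t1.png

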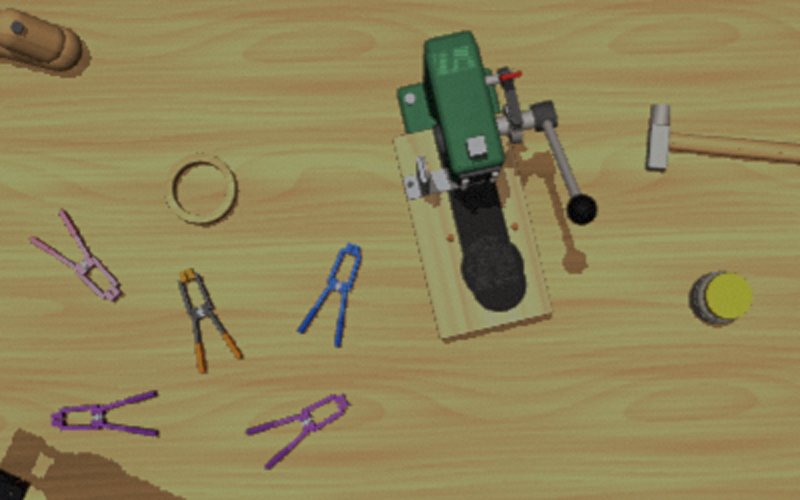

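Both views show the same layout. Full-frame pixels in the top view:

- **Candidates for the clamp:** orange-and-dark steel (202,267), pink (139,243), blue (270,250), purple (140,318) and purple (253,320). By the description it is the orange one.
- **Other things:** press at about (340,200), tape (201,204), jar (460,258) and hammer (467,178).

Next I fit the press and clamp poses and check the clamp choice in a close crop.

```bash
cat > h.py <<'E'
from rig import telemetry, vision, job, find_in, manip
import cv2,numpy as np
from scipy.optimize import least_squares
C={n:vision.get_calibration(n) for n in['scene','top']}
def proj(n,X):
    c=C[n];p=np.atleast_2d(X)@c['R'].T+c['t'];s=p[:,:2]/p[:,2:]
    s=s*(1+c['k1']*(s**2).sum(1,keepdims=True));K=c['camera_matrix']
    return s*[K[0,0],K[1,1]]+[K[0,2],K[1,2]]
def frame(p,L):
    c,s=np.cos(p[2]),np.sin(p[2]);L=np.atleast_2d(L).astype(float)
    return np.c_[p[0]+c*L[:,0]-s*L[:,1],p[1]+s*L[:,0]+c*L[:,1],L[:,2]]
def blobs(im,f,box,mn=6):
    l,t,r,b=box;m=f(cv2.cvtColor(im[t:b,l:r],cv2.COLOR_BGR2HSV).astype(int)).astype(np.uint8)
    n,_,st,ce=cv2.connectedComponentsWithStats(m)
    return [(ce[i]+[l,t],st[i]) for i in range(1,n) if st[i,4]>=mn]
E
cat > fit.py <<'E'
from h import *
im={n:cv2.imread(f'pics/{n}0.png') for n in C}
T=lambda x,y:('top',(100+x/2,110+y/2))
S=lambda x,y:('scene',(100+x*.55,170+y*.55))
dark=lambda h:h[...,2]<50
red=lambda h:((h[...,0]<6)|(h[...,0]>174))&(h[...,1]>170)&(h[...,2]>60)
org=lambda h:(h[...,0]>5)&(h[...,0]<18)&(h[...,1]>190)&(h[...,2]>90)
for n,box in[('top',(375,195,405,230)),('scene',(230,180,260,205))]:
    for b in blobs(im[n],dark,box):print('knob',n,b)
for n,box in[('top',(340,135,370,160)),('scene',(230,245,260,275))]:
    for b in blobs(im[n],red,box,3):print('red',n,b)
for n,box in[('top',(180,235,230,305)),('scene',(415,270,455,330))]:
    for b in blobs(im[n],org,box,3):print('org',n,b)
obs=[(T(394,137),(70,85,65)),(T(445,340),(-200,85,65)),(T(551,315),(-200,-65,65)),(S(412,136),(-200,85,65)),(S(385,298),(70,85,65)),
(T(581,209),(-100,-90,328)),(S(262,44),(-100,-90,328)),(T(477,146),(0,0,285)),(S(324,137),(0,0,285)),(S(266,169),(63,-52.5,299)),(T(511,76),(63,-52.5,299))]
f=lambda p:np.concatenate([proj(o[0],frame(p,np.array(l)/1e3))[0]-o[1] for o,l in obs])
r=least_squares(f,[.75,-.05,.2],loss='soft_l1');print(r.x);print(r.fun.reshape(-1,2).round(1))
np.save('press.npy',r.x)
E
python3 fit.py; python3 -c "
import cv2
b=cv2.imread('pics/top0.png');a=cv2.imread('pics/scene0.png')
import numpy as np
cv2.imwrite('pics/c1.png',np.hstack([cv2.resize(b[225:310,170:240],(490,595),interpolation=cv2.INTER_CUBIC),cv2.resize(a[270:330,415:445],(298,595),interpolation=cv2.INTER_CUBIC)]))"
```

```text
knob top (array([390.48192771, 214.35542169]), array([  9,  12,  14,  15, 166], dtype=int32))
knob scene (array([244.00578035, 193.91907514]), array([  7,   7,  15,  15, 173], dtype=int32))
red top (array([354.84615385, 147.53846154]), array([10, 11, 11,  4, 26], dtype=int32))
red scene (array([245.46616541, 263.04511278]), array([ 10,  12,  12,  14, 133], dtype=int32))
org top (array([216.06451613, 282.70967742]), array([32, 42,  9, 12, 31], dtype=int32))
org top (array([199.76, 288.76]), array([18, 47,  4, 14, 25], dtype=int32))
org scene (array([426.07407407, 283.03703704]), array([ 8,  8,  7, 12, 27], dtype=int32))
org scene (array([443.33333333, 283.19047619]), array([27,  8,  4, 11, 21], dtype=int32))
org scene (array([440.33333333, 318.26666667]), array([23, 46,  6,  6, 15], dtype=int32))
org scene (array([445., 319.]), array([30, 48,  1,  3,  3], dtype=int32))
[ 0.62464561 -0.01654717  0.20179926]
[[-0.8 -0.2]
 [-2.6 -0.6]
 [ 0.9 -1.4]
 [ 0.6 -0.2]
 [ 1.2 -1.2]
 [ 0.2 -0. ]
 [-0.2 -0.5]
 [-0.1 -0.5]
 [-1.   0.1]
 [-0.7 -0.9]
 [-0.3  0.8]]
```

View pics/c1.png

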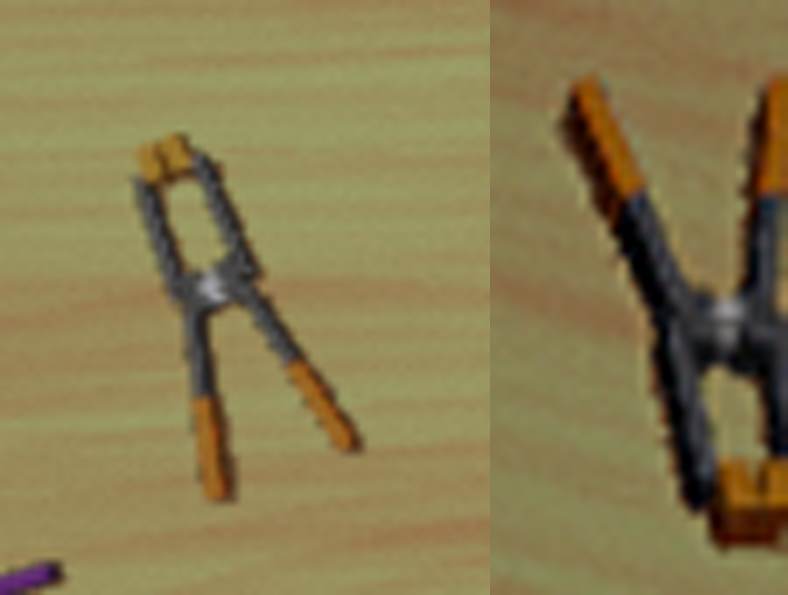

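The crop confirms the clamp: dark steel with orange pads and grips, hinge at (200.3,266.0) and jaws at (193.6,247.4) in the top view. Next I fit its pose and check the press fit with an overlay.

```bash
cat > fit2.py <<'E'
from h import *
P=np.load('press.npy')
obs=[(('top',(200.3,266.)),(0,0,20)),(('top',(193.6,247.4)),(52,0,20)),(('top',(201.7,295.8)),(-74,27,20)),(('top',(220.,288.7)),(-74,-27,20)),
(('scene',(439,302.2)),(0,0,20)),(('scene',(441.7,318)),(52,0,20)),(('scene',(424.6,278.5)),(-74,-27,20))]
obs=[(o,(l[0],l[1],l[2])) for o,l in obs]
f=lambda p:np.concatenate([proj(o[0],frame(p,np.array(l)/1e3))[0]-o[1] for o,l in obs])
best=min((least_squares(f,[.55,.3,y],loss='soft_l1') for y in(-2,-1,0,1,2,3)),key=lambda r:r.cost)
print('clamp',best.x,best.cost);print(best.fun.reshape(-1,2).round(1));np.save('clamp.npy',best.x)
def box(x0,x1,y0,y1,z0,z1):return [((a,b,c),(d,e,g)) for a in(x0,x1) for b in(y0,y1) for c in(z0,z1) for d in(x0,x1) for e in(y0,y1) for g in(z0,z1) if (a!=d)+(b!=e)+(c!=g)==1]
im={n:cv2.imread(f'pics/{n}0.png') for n in C};out=[]
for n,(l,t,r,b) in{'top':(290,120,400,290),'scene':(225,180,335,350)}.items():
    k=3.5;I=cv2.resize(im[n][t:b,l:r],None,fx=k,fy=k,interpolation=cv2.INTER_CUBIC)
    for bx,col in[((-200,70,-65,85,65,65),(255,0,0)),((-14,14,55,59,68,222),(0,0,255)),((-15,15,60.5,66.5,65,200),(255,255,0)),((-22,128,-32,32,165,255),(255,0,255))]:
        for a,c in box(*bx):
            q=(proj(n,frame(P,np.array([a,c])/1e3))+.5-[l,t])*k
            cv2.line(I,*[tuple(map(int,v.round())) for v in q],col,1,cv2.LINE_AA)
    out.append(I)
cv2.imwrite('pics/o1.png',np.hstack(out));print(out[0].shape)
E
python3 fit2.py
```

```text
clamp [0.45765925 0.3416411  0.35296553] 4.15394971690492
[[-0.4 -0.4]
 [-0.8 -0. ]
 [-1.3 -0.2]
 [-0.4 -0.8]
 [-0.9 -1.8]
 [-0.2 -0.3]
 [-1.1 -1.3]]
(595, 385, 3)
```

View pics/o1.png

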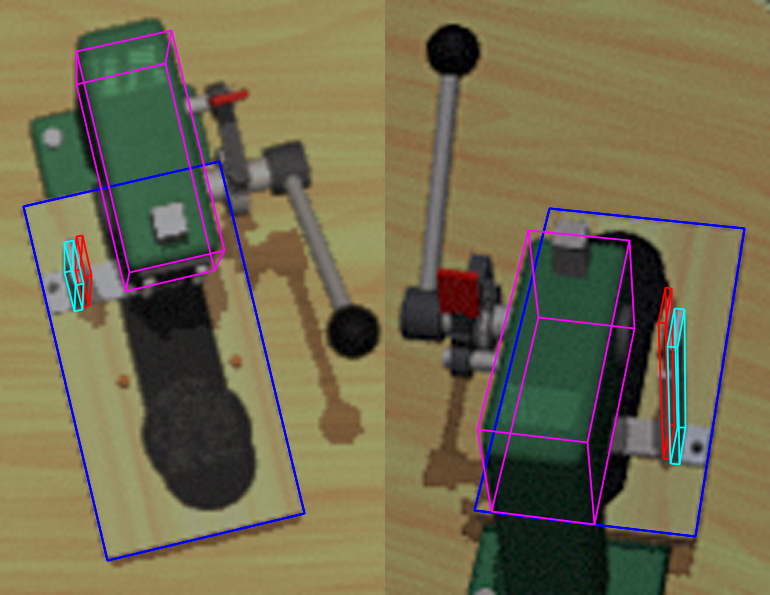

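The overlay fits well: board edges, head and upright all line up within about 1 px, with the upright in the top view near (311,197). I take the clamp next.

Units first: shifts go in shares of 0.75 m and turns go in shares of 360 degrees. So -21 cm is -0.28, -16.8 cm is -0.224, 8.5 degrees is 0.0236.

Call:
apply_moves:
  steps:
    - [0.0347,-0.056,0,0,0,0.0236,1]
    - [0.0693,-0.112,0,0,0,0.0472,1]
    - [0.104,-0.168,0,0,0,0.0708,1]
    - [0.1387,-0.224,0,0,0,0.0944,1]
    - [0.1733,-0.28,0,0,0,0.1181,1]

```text
t: 1.6
tool_pos: [0.4044, 0.3542, 0.2449]
orientation: [[-0.964, -0.265, 0.0], [-0.265, 0.964, 0.0], [-0.001, 0.0, -1.0]]
wrist_force: [1.2, 0.2, 0.6]
grip_width: 0.0877
grasp_force: 0.0
```

Converted, -14 cm is -0.1867, -10.5 cm is -0.14, 4 degrees is 0.0111.

Call:
apply_moves:
  steps:
    - [0,-0.036,-0.0267,0,0,0.0111,1]
    - [0,-0.036,-0.08,0,0,0.0111,1]
    - [0,-0.036,-0.14,0,0,0.0111,1]
    - [0,-0.036,-0.1867,0,0,0.0111,1]
    - [0,-0.036,-0.1867,0,0,0.0111,1]

```text
t: 2.1
tool_pos: [0.4013, 0.3269, 0.1008]
orientation: [[-0.945, -0.326, -0.006], [-0.326, 0.945, -0.005], [0.007, -0.003, -1.0]]
wrist_force: [-0.4, -0.5, -1.2]
grip_width: 0.0878
grasp_force: 0.0
```

Converted, -7.9 cm is -0.1053, -6 cm is -0.08.

Call:
apply_moves:
  steps:
    - [0,0,-0.04,0,0,0,1]
    - [0,0,-0.08,0,0,0,1]
    - [0,0,-0.1053,0,0,0,1]
    - [0,0,-0.1053,0,0,0,1]
    - [0,0,-0.1053,0,0,0,1]

```text
t: 2.6
tool_pos: [0.4043, 0.3298, 0.0272]
orientation: [[-0.945, -0.327, 0.001], [-0.327, 0.945, 0.001], [-0.001, 0.001, -1.0]]
wrist_force: [-0.2, 0.1, 0.9]
grip_width: 0.0879
grasp_force: 0.0
```

Run:
```python
from h import *
s=telemetry.observe();print(s['t'],s['tool_pos'],s['orientation'][:,1],s['wrist_force'])
im=vision.read_camera('top')[:,:,::-1];im2=vision.read_camera('scene')[:,:,::-1]
print(proj('top',s['tool_pos']))
cv2.imwrite('pics/g1.png',np.hstack([cv2.resize(im[225:310,165:245],(480,510),interpolation=cv2.INTER_CUBIC),cv2.resize(im2[250:335,405:455],(300,510),interpolation=cv2.INTER_CUBIC)]))
```

```text
2.6 [0.40426775 0.3297756  0.02716952] [-3.26552318e-01  9.45178971e-01  5.43833841e-04] [-0.16040204  0.07752547  0.91277877]
[[204.20070174 285.78805353]]
```

View pics/g1.png

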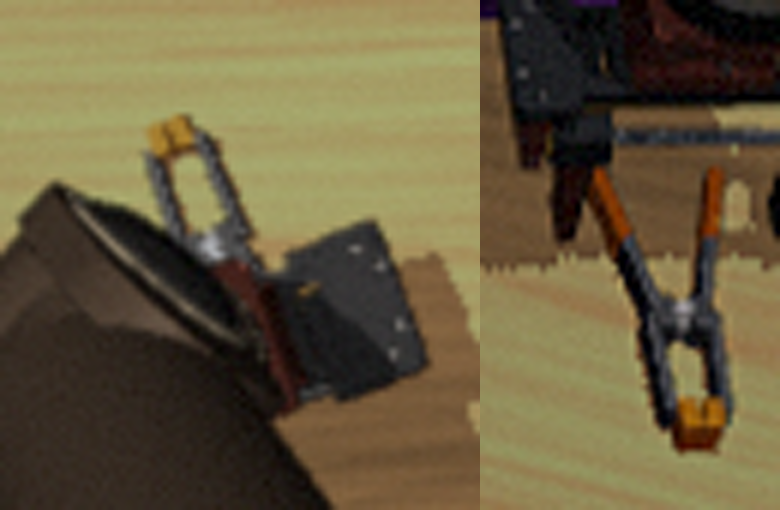

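The clamp sits between the fingers, about 7 mm off centre. I correct that and close the gripper.

Converted, -0.7 cm is -0.0093, 0.2 cm is 0.0027, 1.1 degrees is 0.0031.

Call:
apply_moves:
  steps:
    - [0.0027,-0.0093,-0.0013,0,0,0.0031,1]
    - [0.0027,-0.0093,-0.0013,0,0,0.0031,1]
    - [0.0027,-0.0093,-0.0013,0,0,0.0031,0.2]
    - [0.0027,-0.0093,-0.0013,0,0,0.0031,0.2]
    - [0.0027,-0.0093,-0.0013,0,0,0.0031,0.2]
  grip_force: 50

```text
t: 3.2
tool_pos: [0.4055, 0.3221, 0.0247]
orientation: [[-0.939, -0.345, 0.0], [-0.345, 0.939, 0.0], [-0.0, 0.0, -1.0]]
wrist_force: [-0.3, 0.2, 0.1]
grip_width: 0.0675
grasp_force: 0.0
```

Call:
apply_moves:
  steps:
    - [0,0,0,0,0,0,0.2]
    - [0,0,0,0,0,0,0.2]
    - [0,0,0,0,0,0,0.2]
    - [0,0,0,0,0,0,0.2]
    - [0,0,0,0,0,0,0.2]

```text
t: 3.7
tool_pos: [0.4056, 0.3221, 0.0247]
orientation: [[-0.939, -0.345, 0.0], [-0.345, 0.939, 0.0], [-0.0, 0.0, -1.0]]
wrist_force: [-0.7, 1.3, 0.4]
grip_width: 0.0275
grasp_force: 13.2
```

Converted, 5 cm is 0.0667, 2 cm is 0.0267.

Call:
apply_moves:
  steps:
    - [0,0,0,0,0,0,0]
    - [0,0,0,0,0,0,0]
    - [0,0,0.0067,0,0,0,0]
    - [0,0,0.0267,0,0,0,0]
    - [0,0,0.0667,0,0,0,0]

```text
t: 4.2
tool_pos: [0.4043, 0.3208, 0.0737]
orientation: [[-0.939, -0.345, -0.003], [-0.345, 0.939, -0.003], [0.004, -0.002, -1.0]]
wrist_force: [0.4, -0.6, -0.1]
grip_width: 0.026
grasp_force: 50.0
```

Converted, 10 cm is 0.1333, 5 cm is 0.0667.

Call:
apply_moves:
  steps:
    - [0,0,0.0667,0,0,0,0]
    - [0,0,0.1333,0,0,0,0]
    - [0,0,0.1333,0,0,0,0]

```text
t: 4.5
tool_pos: [0.4082, 0.3242, 0.1813]
orientation: [[-0.939, -0.344, 0.008], [-0.344, 0.939, 0.007], [-0.01, 0.004, -1.0]]
wrist_force: [0.7, 0.9, -0.8]
grip_width: 0.0259
grasp_force: 50.0
```

Run:
```python
from h import *
s=telemetry.observe();print(s['t'],s['tool_pos'],s['wrist_force'],s['grip_width'],s['grasp_force'])
im=vision.read_camera('top')[:,:,::-1];im2=vision.read_camera('scene')[:,:,::-1]
p=proj('top',s['tool_pos'])[0].astype(int);q=proj('scene',s['tool_pos'])[0].astype(int);print(p,q)
cr=lambda i,c:cv2.resize(i[c[1]-60:c[1]+40,c[0]-40:c[0]+40],(400,500),interpolation=cv2.INTER_CUBIC)
cv2.imwrite('pics/g2.png',np.hstack([cr(im,p),cr(im2,q+[0,30])]))
```

```text
4.5 [0.40822961 0.32416363 0.18125916] [ 0.67148611  0.92083286 -0.83701297] 0.025903540588987976 49.96913552284241
[195 284] [446 243]
```

View pics/g2.png

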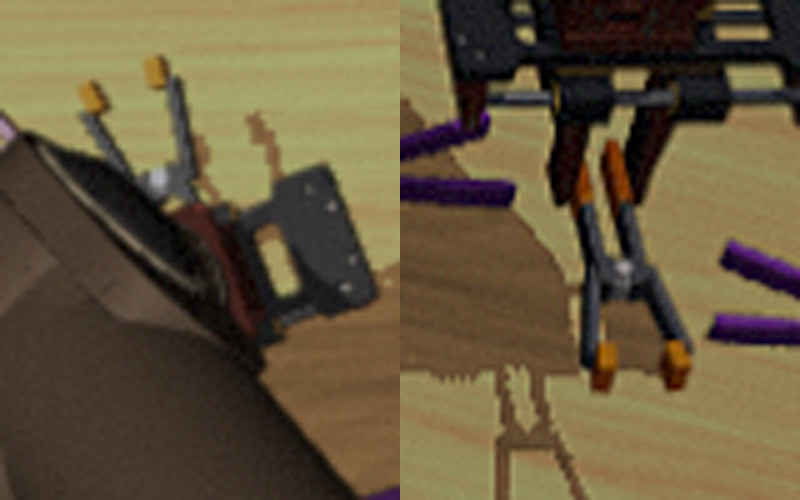

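The clamp is held with jaws open: hinge at about (186,260) and jaw pads at (174,243) and (186,238) in the top view. I measure how it sits in the tool frame.

```bash
cat > rel.py <<'E'
from h import *
s=np.array([.40823,.32416,.18126]);ty=np.array([-.344,.939]);tx=np.array([.939,.344])
zt=s[2]-.0247+.02
obs=[('top',(173.6,243.4),'L'),('top',(186,238.4),'R'),('top',(186,260.4),'H'),('scene',(447,286.4),'R'),('scene',(461.4,285.4),'L'),('scene',(450.6,268),'H')]
def f(v):
    d={'H':np.r_[v[:2],zt],'L':np.r_[v[2:4],zt],'R':np.r_[v[4:6],zt]}
    return np.concatenate([proj(n,d[k])[0]-p for n,p,k in obs])
r=least_squares(f,[.45,.34,.5,.37,.5,.35]);v=r.x.reshape(3,2)
for k,w in zip('HLR',v):print(k,w,'fwd',((w-s[:2])@tx*1e3).round(1),'left',((w-s[:2])@ty*1e3).round(1))
print(r.fun.reshape(-1,2).round(1))
E
python3 rel.py
python3 - <<'E'
import sys;sys.path.insert(0,'.')
import numpy as np
from h import frame
P=np.load('press.npy')
for n,l in dict(clip_edge=(-14,60,130),tcp_final=(-108,60,145),pre=(-190,60,145),catch=(63,-52.5,299),knob=(-100,-90,328),knobd=(-118,-90,142)).items():print(n,frame(P,np.array(l)/1e3).round(4))
print(np.rad2deg(P[2]))
E
```

```text
H [0.46831318 0.34609803] fwd 64.0 left -0.1
L [0.5097929  0.37665785] fwd 113.4 left 14.4
R [0.52189251 0.34664232] fwd 114.5 left -18.0
[[-0.7 -1.3]
 [-0.5 -1.7]
 [ 0.  -1.3]
 [ 0.2 -2. ]
 [-0.2 -1.6]
 [ 0.5 -1.5]]
clip_edge [[0.5989 0.0394 0.13  ]]
tcp_final [[0.5068 0.0206 0.145 ]]
pre [[0.4265 0.0042 0.145 ]]
catch [[ 0.6969 -0.0554  0.299 ]]
knob [[ 0.5447 -0.1248  0.328 ]]
knobd [[ 0.5271 -0.1284  0.142 ]]
11.562245746259276
```

```bash
cat >> rel.py <<'E'
print('free z')
def g(v):
    d=dict(zip('HLR',v.reshape(3,3)))
    return np.concatenate([proj(n,d[k])[0]-p for n,p,k in obs])
r=least_squares(g,[.45,.34,.17,.5,.37,.17,.5,.35,.17]);v=r.x.reshape(3,3)
for k,w in zip('HLR',v):print(k,w.round(4),'fwd',((w[:2]-s[:2])@tx*1e3).round(1),'left',((w[:2]-s[:2])@ty*1e3).round(1),'top z rel tcp',(w[2]-s[2])*1e3)
print(r.fun.round(1))
E
python3 rel.py|sed -n '/free/,$p'
```

```text
free z
H [0.4658 0.3471 0.1681] fwd 62.0 left 1.7 top z rel tcp -13.160188464134553
L [0.5073 0.3779 0.1675] fwd 111.5 left 16.4 top z rel tcp -13.767590604072844
R [0.5188 0.3479 0.1651] fwd 112.0 left -15.7 top z rel tcp -16.147693659736117
[-0.3  0.1 -0.   0.   0.4 -0.1 -0.  -0.  -0.3 -0.   0.4  0. ]
```

Converted, -22 cm is -0.2933, -17.5 cm is -0.2333, -7.5 degrees is -0.0208.

Call:
apply_moves:
  steps:
    - [0.0027,-0.0533,0,0,0,-0.0042,0]
    - [0.0053,-0.1133,0,0,0,-0.0083,0]
    - [0.008,-0.1733,0,0,0,-0.0125,0]
    - [0.0107,-0.2333,0,0,0,-0.0167,0]
    - [0.0133,-0.2933,0,0,0,-0.0208,0]

```text
t: 5.1
tool_pos: [0.414, 0.0998, 0.173]
orientation: [[-0.976, -0.218, -0.003], [-0.218, 0.976, -0.001], [0.003, -0.001, -1.0]]
wrist_force: [1.3, -0.5, -0.8]
grip_width: 0.0259
grasp_force: 50.0
```

Converted, -10 cm is -0.1333, -8 cm is -0.1067.

Call:
apply_moves:
  steps:
    - [0,-0.0533,-0.0133,0,0,0,0]
    - [0,-0.1067,-0.0267,0,0,0,0]
    - [0,-0.1333,-0.04,0,0,0,0]
    - [0,-0.1333,-0.04,0,0,0,0]
    - [0,-0.1333,-0.04,0,0,0,0]

```text
t: 5.6
tool_pos: [0.4145, 0.0021, 0.1436]
orientation: [[-0.976, -0.218, -0.003], [-0.218, 0.976, -0.0], [0.003, 0.0, -1.0]]
wrist_force: [0.1, 0.2, -0.4]
grip_width: 0.0258
grasp_force: 50.0
```

Call:
apply_moves:
  steps:
    - [0.0333,0.006,0,0,0,0,0]
    - [0.068,0.012,0,0,0,0,0]
    - [0.068,0.012,0,0,0,0,0]
    - [0.068,0.012,0,0,0,0,0]

```text
t: 6.0
tool_pos: [0.4662, 0.0124, 0.1442]
orientation: [[-0.975, -0.221, -0.001], [-0.221, 0.975, 0.0], [0.001, 0.0, -1.0]]
wrist_force: [-0.3, -0.2, -0.8]
grip_width: 0.0257
grasp_force: 50.0
```

Run:
```python
from h import *
P=np.load('press.npy');s=telemetry.observe();print(s['t'],s['tool_pos'],s['orientation'][:,1])
out=[]
for n,(l,t) in{'top':(275,175),'scene':(270,215)}.items():
    im=vision.read_camera(n)[:,:,::-1].copy();cv2.imwrite(f'pics/{n}2.png',im)
    I=cv2.resize(im[t:t+80,l:l+65],None,fx=6,fy=6,interpolation=cv2.INTER_CUBIC)
    # predicted line y=60 at z=130 from x=-60 to -14, short, dotted
    for x in(-60,-45,-30,-14):
        q=((proj(n,frame(P,np.array((x,60,140))/1e3))[0]+.5-[l,t])*6).round().astype(int);cv2.circle(I,tuple(map(int,q)),2,(255,0,255),-1)
    for y in(55,59,60.5,66.5):
        for z in(130,200,222):
            if z==222 and y>60: continue
            q=((proj(n,frame(P,np.array((-14,y,z))/1e3))[0]+.5-[l,t])*6).round().astype(int);cv2.circle(I,tuple(map(int,q)),1,(0,0,255) if y<60 else (255,255,0),-1)
    out.append(I)
cv2.imwrite('pics/a1.png',np.hstack(out))
```

```text
6.0 [0.466182   0.01242671 0.14416215] [-2.21306430e-01  9.75204256e-01  3.49851683e-04]
```

View pics/a1.png

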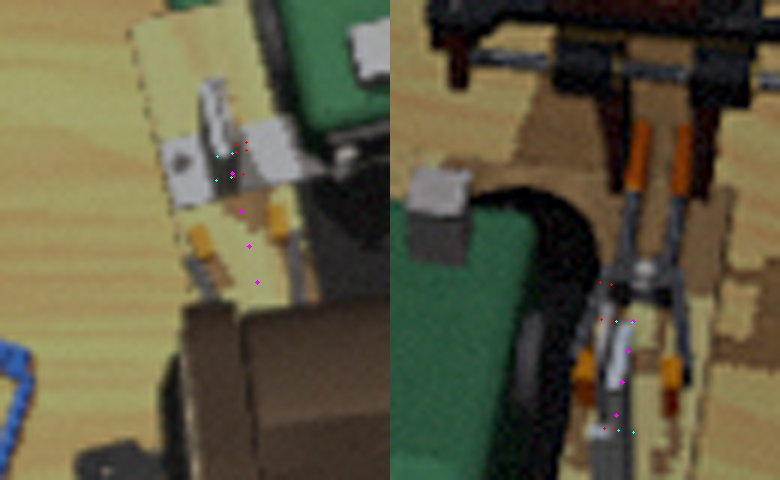

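Jaws are open ahead of the edge: pads at crop (202,242) and (279,222) in the top view, so their middle is slightly left of my predicted line. The upright also seems to lie a little left of the prediction, so I zoom in on it.

Run:
```python
from h import *
P=np.load('press.npy');out=[]
for n,(l,t) in{'top':(302,184),'scene':(358-8,262)}.items():
    im=cv2.imread(f'pics/{n}2.png') if n=='top' else cv2.imread('pics/scene0.png')
    if n=='scene': l,t=282,262
    k=12;I=cv2.resize(im[t:t+46,l:l+33],None,fx=k,fy=k,interpolation=cv2.INTER_CUBIC)
    for box,col in[(((-14,14),(55,59),222),(0,0,255)),(((-15,15),(60.5,66.5),200),(255,255,0))]:
        for x in box[0]:
            for y in box[1]:
                q=((proj(n,frame(P,np.array((x,y,box[2]))/1e3))[0]+.5-[l,t])*k).round().astype(int);cv2.circle(I,tuple(map(int,q)),2,col,-1);print(n,x,y,q,q/k+[l,t]-.5)
    out.append(I)
cv2.imwrite('pics/z1.png',np.hstack(out))
```

```text
top -14 55 [169 176] [315.58333333 198.16666667]
top -14 59 [149 180] [313.91666667 198.5       ]
top 14 55 [136  37] [312.83333333 186.58333333]
top 14 59 [116  42] [311.16666667 187.        ]
top -15 60.5 [141 203] [313.25       200.41666667]
top -15 66.5 [112 210] [310.83333333 201.        ]
top 15 60.5 [107  56] [310.41666667 188.16666667]
top 15 66.5 [77 63] [307.91666667 188.75      ]
scene -14 55 [276   1] [304.5        261.58333333]
scene -14 59 [298   3] [306.33333333 261.75      ]
scene 14 55 [253 122] [302.58333333 271.66666667]
scene 14 59 [275 124] [304.41666667 271.83333333]
scene -15 60.5 [308  73] [307.16666667 267.58333333]
scene -15 66.5 [340  76] [309.83333333 267.83333333]
scene 15 60.5 [284 202] [305.16666667 278.33333333]
scene 15 66.5 [317 205] [307.91666667 278.58333333]
```

View pics/z1.png

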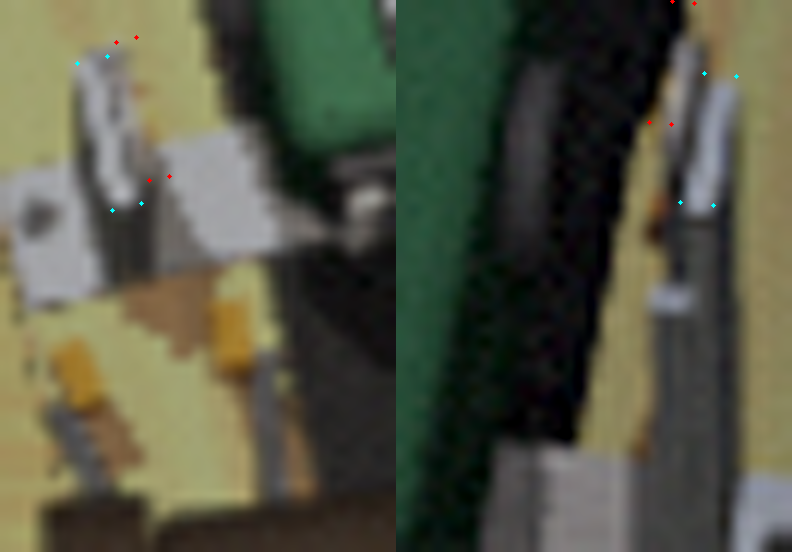

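The backing plate matches the prediction within about 1 mm, with its top-view front corners at crop (108–135,205). Now I work out the jaw positions in the press frame.

Run:
```python
from h import *
P=np.load('press.npy')
for z in(.130,.139):
  for nm,uv in[('Lc',(78,375)),('Rc',(232,337)),('Lin',(98,380)),('Rin',(213,337))]:
    o=np.array([302,184])+(np.array(uv)+.5)/12-.5
    r=least_squares(lambda v:proj('top',frame(P,[v[0],v[1],z]))[0]-o,[-.03,.06]);print(z,nm,(r.x*1e3).round(1))
  for nm,uv in[('Lc',(672-390,372)),('Rc',(585-390,365))]:
    o=np.array([270,215])+(np.array(uv)+.5)/6-.5
    r=least_squares(lambda v:proj('scene',frame(P,[v[0],v[1],z]))[0]-o,[-.03,.06]);print('scene',z,nm,(r.x*1e3).round(1))
s=np.array([.466182,.01242671]);d=s-P[:2];c,q=np.cos(P[2]),np.sin(P[2]);print('tcp press',d@[c,q],d@[-q,c])
```

```text
0.13 Lc [-37.6  78.5]
0.13 Rc [-37.1  45.6]
0.13 Lin [-39.5  74.7]
0.13 Rin [-36.2  49.4]
scene 0.13 Lc [-44.4  77.8]
scene 0.13 Rc [-43.1  43.3]
0.139 Lc [-38.6  78.7]
0.139 Rc [-38.1  46.1]
0.139 Lin [-40.6  75. ]
0.139 Rin [-37.3  49.9]
scene 0.139 Lc [-37.8  78.7]
scene 0.139 Rc [-36.5  44.4]
tcp press -0.14944068467482785 0.06014716760357969
```

Call:
apply_moves:
  steps:
    - [0.012,0.0013,0,0,0,0,0]
    - [0.024,0.0036,0,0,0,0,0]
    - [0.036,0.006,0,0,0,0,0]
    - [0.0487,0.0085,0,0,0,0,0]
    - [0.0487,0.0085,0,0,0,0,0]

```text
t: 6.6
tool_pos: [0.5046, 0.0178, 0.1446]
orientation: [[-0.976, -0.219, 0.001], [-0.219, 0.976, 0.0], [-0.001, -0.0, -1.0]]
wrist_force: [0.3, -0.9, -1.5]
grip_width: 0.0258
grasp_force: 50.0
```

Call:
apply_moves:
  steps:
    - [0,0,0,0,0,0,0]
    - [0,0,0,0,0,0,0]

```text
t: 6.8
tool_pos: [0.5026, 0.0173, 0.1445]
orientation: [[-0.976, -0.219, -0.001], [-0.219, 0.976, -0.0], [0.001, 0.0, -1.0]]
wrist_force: [0.7, 0.2, -0.5]
grip_width: 0.0256
grasp_force: 50.0
```

Run:
```python
from h import *
P=np.load('press.npy');s=telemetry.observe();print(s['t'],s['tool_pos'],s['wrist_force'],s['torque'])
d=s['tool_pos'][:2]-P[:2];c,q=np.cos(P[2]),np.sin(P[2]);print('tcp press',d@[c,q],d@[-q,c])
out=[]
for n,(l,t) in{'top':(295,175),'scene':(275,230)}.items():
    im=vision.read_camera(n)[:,:,::-1];cv2.imwrite(f'pics/{n}3.png',im)
    out.append(cv2.resize(im[t:t+60,l:l+40],None,fx=10,fy=10,interpolation=cv2.INTER_CUBIC))
cv2.imwrite('pics/a2.png',np.hstack(out))
```

```text
6.8 [0.50260743 0.01726302 0.14448146] [ 0.71648692  0.20986969 -0.5345974 ] [0.03914075 0.03759615 0.05210449]
tcp press -0.11278506724233223 0.057584499708487204
```

View pics/a2.png

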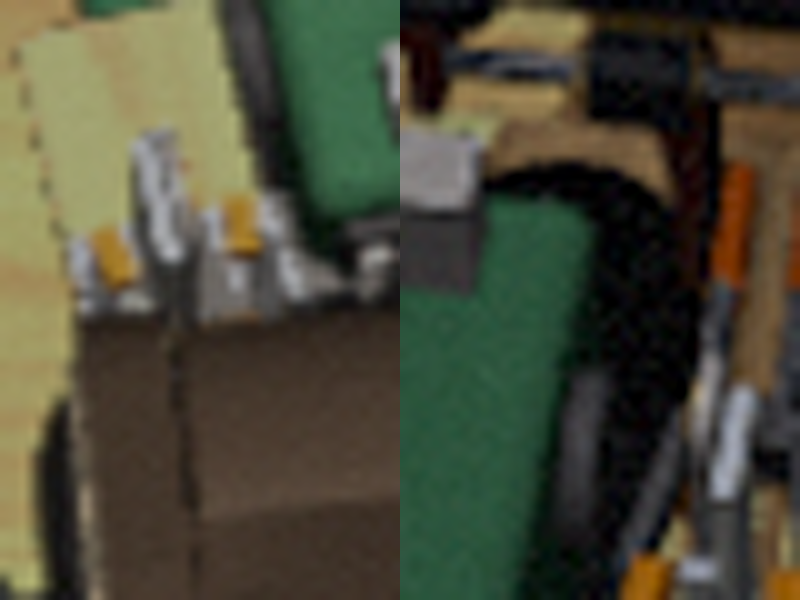

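The jaws straddle the upright and plate, with pads at crop (115,258) and (240,225) and the stack between them. I release here.

Converted, 0.1 cm is 0.0013.

Call:
apply_moves:
  steps:
    - [0,0.0013,0,0,0,0,0]
    - [0,0.0013,0,0,0,0,0.4]
    - [0,0.0013,0,0,0,0,0.5]
    - [0,0.0013,0,0,0,0,0.6]
    - [0,0.0013,0,0,0,0,0.8]

```text
t: 7.4
tool_pos: [0.5032, 0.0185, 0.1448]
orientation: [[-0.976, -0.219, 0.0], [-0.219, 0.976, 0.0], [-0.0, 0.0, -1.0]]
wrist_force: [0.3, -0.6, 0.1]
grip_width: 0.0548
grasp_force: 0.0
```

Call:
apply_moves:
  steps:
    - [0,0,0,0,0,0,1]
    - [0,0,0,0,0,0,1]
    - [0,0,0,0,0,0,1]
    - [0,0,0,0,0,0,1]
    - [0,0,0,0,0,0,1]

```text
t: 7.9
tool_pos: [0.503, 0.0184, 0.1447]
orientation: [[-0.976, -0.219, 0.0], [-0.219, 0.976, 0.0], [-0.0, 0.0, -1.0]]
wrist_force: [0.0, -0.3, -0.3]
grip_width: 0.0875
grasp_force: 0.0
```

Run:
```python
from h import *
s=telemetry.observe();print(s['t'],s['tool_pos'],s['wrist_force'],s['grip_width'],s['grasp_force'])
im=vision.read_camera('top')[:,:,::-1];cv2.imwrite('pics/top4.png',im);im=vision.read_camera('scene')[:,:,::-1];cv2.imwrite('pics/scene4.png',im)
org=lambda h:(h[...,0]>5)&(h[...,0]<22)&(h[...,1]>170)&(h[...,2]>110)
for f in('top3','top4'):
    print(f,[(c.round(1).tolist(),st[4]) for c,st in blobs(cv2.imread(f'pics/{f}.png'),org,(295,190,330,215),5)])
for f in('scene3','scene4'):
    print(f,[(c.round(1).tolist(),st[4]) for c,st in blobs(cv2.imread(f'pics/{f}.png'),org,(290,235,325,310),5)])
```

```text
7.9 [0.50301705 0.01839733 0.14466281] [ 0.04758999 -0.2571145  -0.31221833] 0.08754519907240048 0.0
top3 [([318.8, 197.1], np.int32(8)), ([305.8, 200.3], np.int32(10))]
top4 [([307.8, 200.5], np.int32(17)), ([315.4, 199.7], np.int32(7))]
scene3 [([307.9, 252.1], np.int32(18)), ([314.9, 253.9], np.int32(9)), ([298.8, 287.9], np.int32(17)), ([313.0, 289.0], np.int32(15))]
scene4 [([319.7, 269.0], np.int32(7)), ([311.0, 292.5], np.int32(31))]
```

Converted, 21 cm is 0.28, 16 cm is 0.2133.

Call:
apply_moves:
  steps:
    - [0,0,0.0267,0,0,0,1]
    - [0,0,0.08,0,0,0,1]
    - [0,0,0.1467,0,0,0,1]
    - [0,0,0.2133,0,0,0,1]
    - [0,0,0.28,0,0,0,0]

```text
t: 8.5
tool_pos: [0.5025, 0.0183, 0.3568]
orientation: [[-0.976, -0.219, 0.0], [-0.219, 0.976, 0.0], [-0.0, 0.0, -1.0]]
wrist_force: [0.4, -0.1, 0.8]
grip_width: 0.0825
grasp_force: 0.0
```

Converted, 15.7 cm is 0.2093, 12 cm is 0.16.

Call:
apply_moves:
  steps:
    - [0,0,0.06,0,0,0,0]
    - [0.0533,-0.0267,0.06,0,0,0,0]
    - [0.1067,-0.0533,0.06,0,0,0,0]
    - [0.16,-0.08,0.06,0,0,0,0]
    - [0.2093,-0.108,0.06,0,0,0,0]

```text
t: 9.0
tool_pos: [0.6615, -0.063, 0.3996]
orientation: [[-0.975, -0.22, 0.0], [-0.22, 0.975, 0.0], [-0.0, 0.0, -1.0]]
wrist_force: [0.9, 0.7, 0.2]
grip_width: 0.043
grasp_force: 0.0
```

Run:
```python
from h import *
P=np.load('press.npy');s=telemetry.observe();print(s['t'],s['tool_pos'],s['wrist_force'],s['grip_width'])
d=s['tool_pos'][:2]-P[:2];c,q=np.cos(P[2]),np.sin(P[2]);print('tcp press',d@[c,q],d@[-q,c])
out=[]
for n,(l,t) in{'top':(280,170),'scene':(270,235)}.items():
    im=vision.read_camera(n)[:,:,::-1];cv2.imwrite(f'pics/{n}5.png',im)
    out.append(cv2.resize(im[t:t+85,l:l+56],None,fx=7,fy=7,interpolation=cv2.INTER_CUBIC))
cv2.imwrite('pics/a3.png',np.hstack(out))
```

```text
9.0 [ 0.66154836 -0.06297223  0.39959163] [0.8612057  0.70649935 0.16891356] 0.04300555096268431
tcp press 0.026848816226662565 -0.05287949179487994
```

View pics/a3.png

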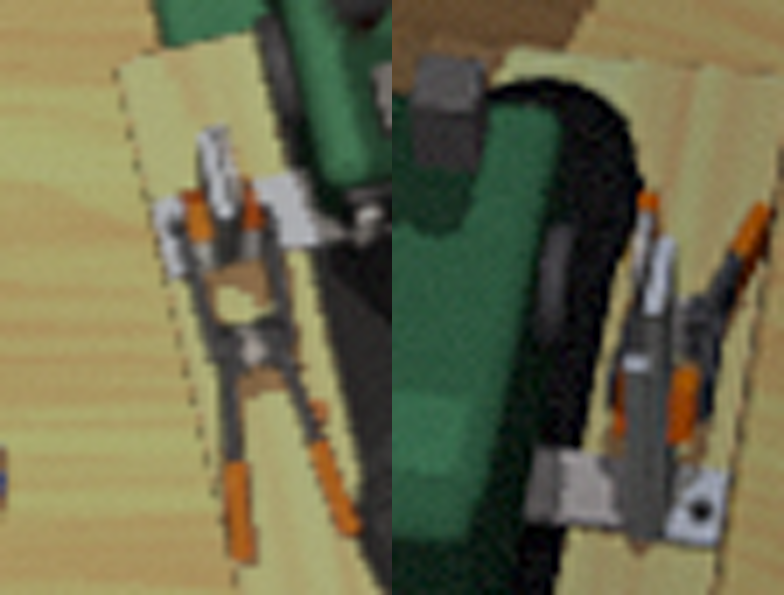

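The clamp grips upright and plate by itself, with its pads on both sides of the stack and the stirrup upright in place. Now the catch.

Converted, -9.4 cm is -0.1253, -6.5 cm is -0.0867, -1 degrees is -0.0028.

Call:
apply_moves:
  steps:
    - [0,0,0,0,0,-0.0028,0]
    - [0,0,0,0,0,-0.0028,0]
    - [0,0,-0.04,0,0,-0.0028,0]
    - [0,0,-0.0867,0,0,-0.0028,0]
    - [0,0,-0.1253,0,0,-0.0028,0]

```text
t: 9.6
tool_pos: [0.659, -0.0614, 0.3056]
orientation: [[-0.979, -0.203, 0.001], [-0.203, 0.979, 0.001], [-0.002, 0.001, -1.0]]
wrist_force: [-0.3, 0.2, -0.5]
grip_width: 0.0003
grasp_force: 0.0
```

Converted, 8.4 cm is 0.112, 6 cm is 0.08.

Call:
apply_moves:
  steps:
    - [0,0,0,0,0,0,0]
    - [0.0267,0.0053,0,0,0,0,0]
    - [0.0533,0.0107,0,0,0,0,0]
    - [0.08,0.016,0,0,0,0,0]
    - [0.112,0.0227,0,0,0,0,0]

```text
t: 10.1
tool_pos: [0.7439, -0.0453, 0.3089]
orientation: [[-0.979, -0.202, 0.001], [-0.202, 0.979, -0.0], [-0.001, -0.0, -1.0]]
wrist_force: [-1.3, 0.1, -0.0]
grip_width: 0.0008
grasp_force: 0.7
```

Call:
apply_moves:
  steps:
    - [0.004,0.0007,0,0,0,0,0]
    - [0.004,0.0007,0,0,0,0,0]

```text
t: 10.3
tool_pos: [0.7472, -0.0445, 0.3071]
orientation: [[-0.979, -0.203, 0.002], [-0.203, 0.979, 0.0], [-0.002, -0.0, -1.0]]
wrist_force: [0.3, 0.3, -0.4]
grip_width: 0.0005
grasp_force: 0.0
```

Run:
```python
from h import *
P=np.load('press.npy');s=telemetry.observe();print(s['t'],s['tool_pos'],s['wrist_force'],s['grip_width'])
d=s['tool_pos'][:2]-P[:2];c,q=np.cos(P[2]),np.sin(P[2]);print('tcp press',d@[c,q],d@[-q,c])
red=lambda h:((h[...,0]<6)|(h[...,0]>174))&(h[...,1]>170)&(h[...,2]>60)
for n,box in[('top',(335,120,375,165)),('scene',(220,235,275,300))]:
    im=vision.read_camera(n)[:,:,::-1];cv2.imwrite(f'pics/{n}6.png',im)
    print(n,[(b[0].round(1),b[1]) for b in blobs(im,red,box,3)])
    for a in(0,.5,.9,1.1,1.3):
        th=a-.26;print(a,proj(n,frame(P,np.array((76+51*np.sin(th),-52.5,250+51*np.cos(th)))/1e3)).round(1))
```

```text
10.3 [ 0.74716371 -0.04449201  0.30711939] [ 0.29732388  0.33460111 -0.42843567] 0.00046343876939333327
tcp press 0.11443086007203562 -0.051934374441550836
top []
0 [[355.2 148.8]]
0.5 [[352.5 137.9]]
0.9 [[350.3 131. ]]
1.1 [[349.4 128.6]]
1.3 [[348.5 127. ]]
scene [(array([241.3, 292.5]), array([14, 53, 14,  9, 61], dtype=int32))]
0 [[245.6 261.9]]
0.5 [[242.8 271.8]]
0.9 [[241.2 281.7]]
1.1 [[240.7 286.8]]
1.3 [[240.5 291.7]]
```

The catch's red paddle now reads (241,292) in the scene view, which is near its stop at about 1.3 rad. Next I go to the knob.

Converted, 12 cm is 0.16, -8 cm is -0.1067.

Call:
apply_moves:
  steps:
    - [0,0,0.0533,0,0,0,0]
    - [0,0,0.1067,0,0,0,0]
    - [0,0,0.16,0,0,0,0]
    - [-0.0533,-0.0213,0.16,0,0,0,0.5]
    - [-0.1067,-0.0427,0.16,0,0,0,1]

```text
t: 10.9
tool_pos: [0.6667, -0.0774, 0.4272]
orientation: [[-0.979, -0.203, 0.004], [-0.203, 0.979, -0.001], [-0.003, -0.001, -1.0]]
wrist_force: [1.0, 0.1, 0.0]
grip_width: 0.0129
grasp_force: 0.0
```

Converted, -12.2 cm is -0.1627, -8 cm is -0.1067.

Call:
apply_moves:
  steps:
    - [-0.0533,-0.0213,0,0,0,0,1]
    - [-0.1067,-0.0427,0,0,0,0,1]
    - [-0.1627,-0.064,0,0,0,0,1]
    - [-0.1627,-0.064,0,0,0,0,1]

```text
t: 11.3
tool_pos: [0.5393, -0.129, 0.4281]
orientation: [[-0.981, -0.196, 0.002], [-0.196, 0.981, -0.0], [-0.002, -0.001, -1.0]]
wrist_force: [0.3, -0.4, -0.3]
grip_width: 0.0448
grasp_force: 0.0
```

Run:
```python
from h import *
P=np.load('press.npy');s=telemetry.observe();print(s['t'],s['tool_pos'],s['wrist_force'],s['grip_width'])
d=s['tool_pos'][:2]-P[:2];c,q=np.cos(P[2]),np.sin(P[2]);print('tcp press',d@[c,q],d@[-q,c])
for a in np.arange(0,1.31,.1):
    r=np.deg2rad(40)-a*1.0;k=np.array((26-165*np.cos(r)+0,-90,222+165*np.sin(r)))/1e3
    print(round(a,2),frame(P,k)[0].round(4))
im=vision.read_camera('scene')[:,:,::-1];dark=lambda h:h[...,2]<50
for b in blobs(im,dark,(230,180,260,205)):print(b)
red=lambda h:((h[...,0]<6)|(h[...,0]>174))&(h[...,1]>170)&(h[...,2]>60)
im=vision.read_camera('top')[:,:,::-1];print([(b[0].round(1),b[1]) for b in blobs(im,red,(335,110,375,165),3)])
```

```text
11.3 [ 0.53932911 -0.12903544  0.42809315] [ 0.31367353 -0.44712871 -0.30973341] 0.044811274846648756
tcp press -0.10613150918789539 -0.09310541878468213
0.0 [ 0.5443 -0.1248  0.3281]
0.1 [ 0.5346 -0.1268  0.3149]
0.2 [ 0.5261 -0.1286  0.3008]
0.3 [ 0.5191 -0.13    0.286 ]
0.4 [ 0.5136 -0.1311  0.2705]
0.5 [ 0.5097 -0.1319  0.2545]
0.6 [ 0.5073 -0.1324  0.2382]
0.7 [ 0.5065 -0.1326  0.2217]
0.8 [ 0.5073 -0.1324  0.2052]
0.9 [ 0.5098 -0.1319  0.1889]
1.0 [ 0.5138 -0.1311  0.1729]
1.1 [ 0.5194 -0.1299  0.1575]
1.2 [ 0.5264 -0.1285  0.1426]
1.3 [ 0.5349 -0.1268  0.1286]
(array([244.04651163, 193.90697674]), array([  7,   7,  15,  15, 172], dtype=int32))
[(array([348.2, 127. ]), array([  8,  10,  11,  15, 124], dtype=int32))]
```

Converted, 0.5 cm is 0.0067, 0.4 cm is 0.0053.

Call:
apply_moves:
  steps:
    - [0.0067,0.0053,0,0,0,0,1]
    - [0.0067,0.0053,0,0,0,0,1]
    - [0.0067,0.0053,0,0,0,0,1]
    - [0.0067,0.0053,0,0,0,0,1]
    - [0.0067,0.0053,0,0,0,0,1]

```text
t: 11.9
tool_pos: [0.5503, -0.121, 0.4252]
orientation: [[-0.979, -0.202, -0.001], [-0.202, 0.979, -0.0], [0.001, 0.0, -1.0]]
wrist_force: [0.1, 0.4, -0.3]
grip_width: 0.0873
grasp_force: 0.0
```

Call:
apply_moves:
  steps:
    - [0,0,-0.04,0,0,0,1]
    - [0,0,-0.08,0,0,0,1]
    - [0,0,-0.128,0,0,0,1]
    - [0,0,-0.128,0,0,0,1]

```text
t: 12.3
tool_pos: [0.5479, -0.1206, 0.3254]
orientation: [[-0.979, -0.202, -0.008], [-0.202, 0.979, 0.001], [0.007, 0.002, -1.0]]
wrist_force: [-0.3, 0.7, -0.1]
grip_width: 0.0881
grasp_force: 0.0
```

Converted, -0.5 cm is -0.0067, -0.4 cm is -0.0053.

Call:
apply_moves:
  steps:
    - [-0.0067,-0.0053,0.0013,0,0,0,1]
    - [-0.0067,-0.0053,0.0013,0,0,0,0.2]
    - [-0.0067,-0.0053,0.0013,0,0,0,0.2]
    - [-0.0067,-0.0053,0.0013,0,0,0,0.2]
    - [-0.0067,-0.0053,0.0013,0,0,0,0.2]
  grip_force: 30

```text
t: 12.8
tool_pos: [0.5453, -0.125, 0.3314]
orientation: [[-0.979, -0.202, 0.001], [-0.202, 0.979, 0.0], [-0.001, -0.0, -1.0]]
wrist_force: [-0.8, -0.5, -0.6]
grip_width: 0.0593
grasp_force: 0.0
```

Call:
apply_moves:
  steps:
    - [0,0,0,0,0,0,0.2]
    - [0,0,0,0,0,0,0.2]
    - [0,0,0,0,0,0,0.2]
    - [0,0,0,0,0,0,0.2]

```text
t: 13.2
tool_pos: [0.5448, -0.1235, 0.3306]
orientation: [[-0.979, -0.203, -0.001], [-0.203, 0.979, 0.002], [0.001, 0.002, -1.0]]
wrist_force: [-2.8, 4.9, 1.6]
grip_width: 0.0325
grasp_force: 30.0
```

Converted, -7.4 cm is -0.0987, -5.8 cm is -0.0773.

Call:
apply_moves:
  steps:
    - [-0.0133,-0.0013,-0.0173,0,0,0,0.2]
    - [-0.024,-0.004,-0.036,0,0,0,0.2]
    - [-0.0333,-0.0053,-0.056,0,0,0,0.2]
    - [-0.0413,-0.0067,-0.0773,0,0,0,0.2]
    - [-0.0467,-0.008,-0.0987,0,0,0,0.2]

```text
t: 13.7
tool_pos: [0.51, -0.1306, 0.2568]
orientation: [[-0.979, -0.202, 0.001], [-0.202, 0.979, 0.001], [-0.001, 0.0, -1.0]]
wrist_force: [-0.6, 3.2, 4.0]
grip_width: 0.0331
grasp_force: 30.0
```

Converted, -6.5 cm is -0.0867, -4.9 cm is -0.0653.

Call:
apply_moves:
  steps:
    - [-0.0033,-0.0007,-0.0213,0,0,0,0.2]
    - [-0.004,-0.0009,-0.044,0,0,0,0.2]
    - [-0.0033,-0.0007,-0.0653,0,0,0,0.2]
    - [0,0,-0.0867,0,0,0,0.2]

```text
t: 14.1
tool_pos: [0.5098, -0.1307, 0.1917]
orientation: [[-0.979, -0.202, 0.0], [-0.202, 0.979, 0.001], [-0.0, 0.001, -1.0]]
wrist_force: [-2.5, 2.3, 6.6]
grip_width: 0.0326
grasp_force: 30.0
```

Converted, -5.1 cm is -0.068, 1.8 cm is 0.024.

Call:
apply_moves:
  steps:
    - [0.0053,0.0013,-0.0213,0,0,0,0.2]
    - [0.0133,0.0027,-0.0413,0,0,0,0.2]
    - [0.0227,0.0047,-0.0627,0,0,0,0.2]
    - [0.024,0.0047,-0.068,0,0,0,0.2]
    - [0.024,0.0047,-0.068,0,0,0,0.2]

```text
t: 14.6
tool_pos: [0.5286, -0.1268, 0.1409]
orientation: [[-0.979, -0.203, 0.0], [-0.203, 0.979, 0.001], [-0.0, 0.001, -1.0]]
wrist_force: [-3.5, 3.5, 11.3]
grip_width: 0.0325
grasp_force: 30.0
```

Call:
apply_moves:
  steps:
    - [0,0,0,0,0,0,0.2]
    - [0,0,0,0,0,0,0.2]
    - [0,0,0,0,0,0,0.2]
    - [0,0,0,0,0,0,0.2]
    - [0,0,0,0,0,0,0.2]

```text
t: 15.1
tool_pos: [0.5282, -0.1269, 0.1416]
orientation: [[-0.979, -0.203, 0.0], [-0.203, 0.979, 0.001], [-0.001, 0.001, -1.0]]
wrist_force: [-4.1, 3.5, 10.1]
grip_width: 0.0327
grasp_force: 30.0
```

Run:
```python
from h import *
P=np.load('press.npy');s=telemetry.observe();print(s['t'],s['tool_pos'],s['wrist_force'],s['grip_width'])
d=s['tool_pos'][:2]-P[:2];c,q=np.cos(P[2]),np.sin(P[2]);x,z=d@[c,q],s['tool_pos'][2]-.003
print('press',x,d@[-q,c],'lever',np.deg2rad(40)-np.arctan2(z-.222,.026-x),'r',np.hypot(z-.222,.026-x))
org=lambda h:(h[...,0]>5)&(h[...,0]<22)&(h[...,1]>170)&(h[...,2]>110)
red=lambda h:((h[...,0]<6)|(h[...,0]>174))&(h[...,1]>170)&(h[...,2]>60)
for n,bo,br in[('top',(295,185,335,255),(335,110,375,165)),('scene',(285,255,385,310),(220,235,275,310))]:
    im=vision.read_camera(n)[:,:,::-1];cv2.imwrite(f'pics/{n}7.png',im)
    print(n,'red',[(b[0].round(1),b[1][4]) for b in blobs(im,red,br,3)])
    for i in(im,cv2.imread(f'pics/{n}5.png')):print('org',[(b[0].round(1).tolist(),int(b[1][4])) for b in blobs(i,org,bo,5)])
```

```text
15.1 [ 0.52819956 -0.12689306  0.1416266 ] [-4.07349985  3.45664002 10.05730718] 0.03271478044373196
press -0.11660580984363754 -0.08877578642158977 lever 1.2271823092174818 r 0.1651894107620602
top red [(array([348.2, 126.9]), np.int32(125))]
org [([307.9, 200.8], 16), ([315.4, 199.4], 8), ([327.3, 239.3], 31), ([313.5, 242.6], 39)]
org [([307.9, 200.5], 17), ([315.4, 199.7], 7), ([327.3, 239.2], 32), ([313.5, 242.8], 37)]
scene red [(array([240.9, 291.5]), np.int32(94))]
org [([306.1, 263.7], 7), ([320.8, 267.2], 17), ([311.1, 292.4], 33)]
org [([306.0, 263.5], 6), ([321.0, 267.0], 17), ([311.1, 292.2], 32)]
```

Call:
apply_moves:
  steps:
    - [0.0013,0,-0.004,0,0,0,0.2]
    - [0.0013,0,-0.004,0,0,0,0.2]
    - [0.0013,0,-0.004,0,0,0,0.2]
    - [0.0013,0,-0.004,0,0,0,0.2]
    - [0.0013,0,-0.004,0,0,0,0.2]

```text
t: 15.7
tool_pos: [0.5294, -0.1266, 0.1395]
orientation: [[-0.979, -0.203, 0.001], [-0.203, 0.979, 0.001], [-0.001, 0.001, -1.0]]
wrist_force: [-6.7, 5.8, 18.5]
grip_width: 0.0329
grasp_force: 30.0
```

Call:
apply_moves:
  steps:
    - [0,0,0,0,0,0,0.2]
    - [0,0,0,0,0,0,0.2]
    - [0,0,0,0,0,0,0.2]
    - [0,0,0,0,0,0,0.2]
    - [0,0,0,0,0,0,0.2]

```text
t: 16.2
tool_pos: [0.5294, -0.1267, 0.1394]
orientation: [[-0.979, -0.203, 0.001], [-0.203, 0.979, 0.001], [-0.001, 0.001, -1.0]]
wrist_force: [-6.6, 5.4, 18.6]
grip_width: 0.0323
grasp_force: 30.0
```

The force rose to 18.6 N with only about 2 mm of further travel, so the lever is at its stop, steady and held. I hand in.

```bash
python3 -c "
from rig import job
print(job.finish_job())"
```

```text
the job is handed in; nothing more can be done
None
```

I handed the job in at about 16 s with the clamp gripping the upright and backing plate, the catch flipped back and the gripper holding the lever down at its stop; no verdict came back.

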